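# Line up the condiments by height on the oak board

## Robot

A 6-joint arm with a two-finger parallel gripper is mounted at the origin on a cart in front of the work surface, level with it; the furniture and walls round the work are solid. World frame = base frame: x ahead of the robot, y to its left, z up, the work surface at z = 0. Lengths are in m, angles in degrees, forces in N, time in s.
With the tool pointing down it reaches from about 0.3 to 0.75 m from the base axis. Payload 8.5 kg.
Tool frame: the origin (TCP) lies midway between the tips of the shut fingers; the grasp point (between the pads) lies 19 mm behind it (env.pinch_z is the z of the grasp point in the tool frame, in m); z points along the fingers, y is the line along which they close (so a half turn about z gives the same grasp; the last joint's range is limited). The gripper opens to 85 mm and grips with 20 to 120 N. Pads are 22 mm wide; open, the fingers measure 114 mm over their backs; the gripper's body (76 mm by 85 mm) begins 54 mm behind the grasp point. The pads swing forward as they close: fully open they stand 13 mm farther back than shut.
Start: joints at [-82.752, 21.807, 74.336, -0, 83.858, -12.336], TCP at [0.184, -0.518, 0.231] pointing down, gripper open.
Joint ranges: [-178.18, 178.18], [-50.72, 133.34], [12.68, 142.11], [-81.47, 261.47], [9.98, 163.14], [-165.26, 165.26]. Speed limits (degrees/s): [136.94, 136.94, 180, 180, 180, 180].

## Interface

Orientations are given as a 3x3 rotation matrix whose columns are the frame's x, y, z axes.
In Python, from rig import env gives the robot as it stands.
- The arm moves only by the tool arm_command, never from a script. Its argument "deltas" is a list of rows, each an object of numbers: "rx", "ry", "rz": the turn, a rotation vector about the tool's x, y, z in rad; "dx", "dy", "dz": the shift along the tool's x, y, z in m; "fingers": the finger opening in m, from 0 to 0.0854. In form: [{"rx": .., "ry": .., "rz": .., "dx": .., "dy": .., "dz": .., "fingers": ..}, ...]. A call has 1 to 12 rows; each row shifts and turns the commanded pose from where the row before left it, along the tool's axes as they then stand; what a row does not reach is not made up. A row lasts 1/10 s, in which the tool goes at most 50 mm and 8.59 degrees, less where a joint would pass 70% of its speed; a pose out of reach is approached as far as the arm can. A call is refused whole if a number of a shift passes 0.05 or a number of a turn 0.15, either way. A call with a gripper value outside its range is refused whole. The fingers move at their own pace and stop on an object; "squeeze" is the grip in N (left out, the last holds). Time passes only in rows, so rows that do not move let the fingers close. It gives the time, the measured TCP pose, the force, the opening and the grip force at its end, in the units of the state.
- env.observe(): the state, without advancing time (a new reading comes with each control period).
- env.get_image(name): name is "side" or "top"; returns a dict with "color" (400x640x3 uint8, blue, green, red), "camera_matrix" (3x3 intrinsics, pixels), "k1" (the pictures are not rectified: a ray, as slopes to the right and down, at radius r is drawn at 1 + k1 r^2 times it, then the intrinsics apply), "eye" and "orientation" of the camera in the world. Camera axes: x right, y up, looking along -z (the intrinsics and any distortion apply to the point x, -y, -z); pixel columns grow to the right and rows downward; lengths in m; the calibration is good to about 2 mm. A picture is of the moment at which its call begins. There is no depth.
- env.close_job(): hands the job in; it is judged then, once.
Trained networks look in a picture, given as the dict that the camera call returned (one of the last four; its "shot" number tells which), for a name from the list of things; names that differ only in an ending like _2 or _b are one class to them, and where a whole thing is asked for, a point or a joint stands for the part that bears it (a point fixed in the world has none). Each returns a list of dicts, best first, with "p" (0 to 1); they miss things now and then, are a little off and sometimes report something else, mostly with a low value. They report only what shows in the picture. A call takes as long as a camera call.
- env.look_for(query, picture): "box" ([left, top, right, bottom] in pixels, round what is visible of it).
- env.tip_of(query, picture): "location" ([column, row] in pixels: a listed point, or the origin of a listed thing).
The state is a dict: "time_s": time; "q": joint angles; "qvel": joint speeds; "joint_efforts": joint torques, N m; "position": TCP position; "tool_rot": TCP orientation; "ft_force": force on the tool from outside, world axes, zero at the start; "wrist_torque": the same for the moment, N m; "grip_width": finger opening in m; "gripper_force": force on a finger pad.
Only numpy, scipy, OpenCV 4.12 (cv2) and the standard library are available. Lean on these libraries where they do the work, as an engineer would, in place of code of your own. Each camera call takes 0.05 s, during which the arm holds its last target. There are 200 camera calls.

## Task

Tidy the worktop: stand the spice jar, the salt shaker, the blue sugar pot and the kitchen timer upright on the four dark discs of the oak board, one centred on each disc, lined up in order of height with the tallest at the end of the row that has the green mug behind it, stepping down to the shortest at the other end. Leave the mug and the wooden salt box where they are.

Things in the scene. Friction and masses are not known exactly. Their poses are not given: they have to be found in the camera images.
- pot: round blue glazed sugar pot, 50 mm across up to 48 mm, with a fixed blue lid (52 mm across at its lower edge) and a small knob on top, 74 mm tall in all. Stands upright; origin at the centre of its underside, z up. Loose.
- jar: round glass spice jar with pale yellow-brown contents and a brown and gold cap, 41 mm across, 105 mm tall (the three jars with black caps far to the left are not part of the job). Stands upright; origin at the centre of its underside, z up. Loose.
- shaker: round salt shaker, clear glass with grey-white salt and a grey domed top with holes, 44 mm across up to 74 mm, narrowing to 34 mm at the top, 90 mm tall. Stands upright; origin at the centre of its underside, z up. Loose.
- timer: round white wind-up kitchen timer, 62 mm across up to 44 mm with a knob 26 mm across above that, 56 mm tall in all; the dial does not turn. Stands upright; origin at the centre of its underside, z up. Loose.
- pad_1: flat dark steel disc, 66 mm across, the leftmost (largest y) of four in a straight row, 85 mm apart, let flush into the fixed oak board (100 x 350 mm, length roughly left to right as seen from the robot). Only a mark, no rim. Origin on the disc's axis 13.5 mm above the worktop; board and disc tops lie 16 mm above the worktop
- pad_2: flat dark steel disc, 66 mm across, the second from the left of four in a straight row, 85 mm apart, let flush into the fixed oak board (100 x 350 mm, length roughly left to right as seen from the robot). Only a mark, no rim. Origin on the disc's axis 13.5 mm above the worktop; board and disc tops lie 16 mm above the worktop
- pad_3: flat dark steel disc, 66 mm across, the third from the left of four in a straight row, 85 mm apart, let flush into the fixed oak board (100 x 350 mm, length roughly left to right as seen from the robot). Only a mark, no rim. Origin on the disc's axis 13.5 mm above the worktop; board and disc tops lie 16 mm above the worktop
- pad_4: flat dark steel disc, 66 mm across, the rightmost (smallest y) of four in a straight row, 85 mm apart, let flush into the fixed oak board (100 x 350 mm, length roughly left to right as seen from the robot). Only a mark, no rim. Origin on the disc's axis 13.5 mm above the worktop; board and disc tops lie 16 mm above the worktop
- mug: mug, green above, white below, 78 mm across, 101 mm tall, behind the board (side away from the robot) near its left or right end: the nearer end disc is about 150 mm from its origin, the other end disc about 290 mm. Origin at worktop height, midway along its 116 mm length over cup and handle (handle points away from the robot; the cup's axis is 19 mm nearer the robot). Leave alone.
- salt_box: small pale wooden box with a lid, 80 x 107 x 67 mm, standing behind the other end of the board. Origin at the centre of its underside. To be left alone.

How it is judged:
By the outcome, as a careful person would: the job done as asked, in the order asked, and still so for the second after the job is handed in, with the robot touching nothing.
It also fails if it takes over 104 s, if anything falls off the work surface, if the arm or the gripper's body presses on something with over 40 N, if the wrist force passes 120 N, or if a joint passes its speed limit or range.

## Working session

There is one attempt and no reset: what is moved stays moved. The work goes in short steps, Python scripts to look and compute and a tool call to move; the robot and the scene stay as the last step left them, time stands still between calls to the robot, and variables do not carry over. Pictures are saved under pics/ and viewed, at most 14 in all, crops included, and the job is handed in when it is done.

Besides the shell and the picture viewer there is one more tool, called in YAML: its name, and indented under it one key for each argument. arm_command: Moves the arm, as the interface text tells. Its arguments: {"type":"object","properties":{"deltas":{"type":"array"},"squeeze":{"type":"number"}},"required":["deltas"]}

```bash
mkdir -p pics
cat > h.py <<'E'
import numpy as np, cv2
from rig import env
def ray(im,px):
    K=np.array(im["camera_matrix"]);k=im["k1"]
    d=np.array([(px[0]-K[0,2])/K[0,0],(px[1]-K[1,2])/K[1,1]]);u=d.copy()
    for _ in range(30): u=d/(1+k*(u@u))
    v=np.array(im["orientation"])@np.array([u[0],-u[1],-1]);return np.array(im["eye"]),v/np.linalg.norm(v)
def tri(rs):
    A=np.zeros((3,3));b=np.zeros(3)
    for e,v in rs:
        P=np.eye(3)-np.outer(v,v);A+=P;b+=P@e
    x=np.linalg.solve(A,b);return x,[float(np.linalg.norm((np.eye(3)-np.outer(v,v))@(x-e))) for e,v in rs]
def plane(r,z): e,v=r; return e+v*(z-e[2])/v[2]
def proj(im,p):
    K=np.array(im["camera_matrix"]);c=np.array(im["orientation"]).T@(np.array(p)-np.array(im["eye"]))
    u=np.array([c[0],-c[1]])/-c[2];u=u*(1+im["k1"]*(u@u));return K[:2,:2]@u+K[:2,2]
E
cat > m.py <<'E'
from h import *
import sys
np.set_printoptions(precision=4,suppress=True)
t=env.get_image("top");s=env.get_image("side")
for n,i in (("top",t),("side",s)):
    cv2.imwrite(f"pics/{n}_{sys.argv[1]}.png",i["color"]);print(n,np.array(i["eye"]))
for q in "pot jar shaker timer pad_1 mug salt_box".split():
    print(q)
    for n,i in (("t",t),("s",s)):
        for d in env.tip_of(q,i)[:5]: print("  tip",n,np.round(d["location"],1),round(d["p"],2),plane(ray(i,d["location"]),0.0135 if q=="pad_1" else 0)[:2])
        for d in env.look_for(q,i)[:5 if q=="pad_1" else 2]: print("  box",n,np.round(d["box"],1),round(d["p"],2))
o=env.observe();print(o["time_s"],o["position"],o["tool_rot"],o["grip_width"],env.pinch_z)
E
python3 m.py 0
```

```text
top [ 0.364  -0.0118  1.1788]
side [-0.4334  0.4429  0.5912]
pot
  tip t [435.3 250.2] 0.86 [ 0.4321 -0.3176]
  box t [423.4 238.8 446.9 252.5] 0.81
  tip s [427.8 209.7] 0.74 [ 0.4399 -0.308 ]
  box s [417.7 187.1 441.3 214.3] 0.82
jar
  tip t [374.6 248.8] 0.7 [ 0.4378 -0.1506]
  box t [367.6 236.9 393.6 259.8] 0.77
  box s [251.5 172.  287.3 214.9] 0.17
shaker
  tip t [437.5 210.3] 0.74 [ 0.5431 -0.3299]
  tip t [300.7 222.7] 0.46 [0.5122 0.0527]
  tip t [375.6 247.6] 0.39 [ 0.441  -0.1535]
  box t [433.7 197.1 454.8 216.8] 0.68
  box t [288.  207.5 309.7 233. ] 0.46
  tip s [417.9 194.4] 0.82 [ 0.5356 -0.3432]
  box s [412.1 164.2 422.9 199.8] 0.93
timer
  tip t [389.1 215.6] 0.6 [ 0.5296 -0.194 ]
  box t [380.4 200.8 400.1 224.9] 0.87
  box t [432.7 197.4 456.6 213.9] 0.35
  tip s [277.5 230.5] 0.29 [0.5102 0.1316]
pad_1
  tip t [301.7 220.6] 0.85 [0.5163 0.0492]
  tip t [210.5 246.6] 0.76 [0.4473 0.2986]
  tip t [269.9 231.9] 0.59 [0.486  0.1365]
  box t [229.7 224.7 249.2 249.4] 0.92
  box t [288.9 208.6 310.5 233.4] 0.9
  box t [259.7 218.5 281.1 238.8] 0.8
  box t [196.3 233
[... 173 characters left out ...]
.45 [0.5112 0.0563]
  box s [235.9 234.9 263.5 251.5] 0.65
  box s [204.6 244.1 231.8 258.9] 0.63
  box s [267.4 223.4 291.3 238.1] 0.55
mug
  tip t [279.3 174.9] 0.9 [0.6496 0.1135]
  tip t [439.2 209.8] 0.48 [ 0.5444 -0.3348]
  box t [264.5 152.1 296.6 193.5] 0.75
  tip s [270.  209.9] 0.92 [0.6299 0.112 ]
  box s [251.9 173.4 286.8 216.4] 0.93
  box s [206.1 243.1 234.4 260.4] 0.38
salt_box
  tip t [197.8 193.4] 0.83 [0.5985 0.3437]
  box t [171.4 171.1 219.6 208.4] 0.94
  tip s [193.4 226.4] 0.65 [0.6258 0.3323]
  box s [165.6 198.7 218.7 245.2] 0.74
1.5 [ 0.1843 -0.5182  0.2313] [[ 0.9421  0.3352 -0.    ]
 [ 0.3352 -0.9421  0.    ]
 [-0.     -0.     -1.    ]] 0.08553718620103117 -0.0187
```

Run:
```python
import cv2,numpy as np
t=cv2.imread("pics/top_0.png");s=cv2.imread("pics/side_0.png")
a=cv2.resize(t[140:280,160:480],None,fx=2.5,fy=2.5,interpolation=cv2.INTER_CUBIC)[:, :800]
cv2.imwrite("pics/a.png",a)
cv2.imwrite("pics/b.png",cv2.resize(s[140:280,180:480],None,fx=2.6,fy=2.6,interpolation=cv2.INTER_CUBIC))
```

```text
(no output)
```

View pics/a.png

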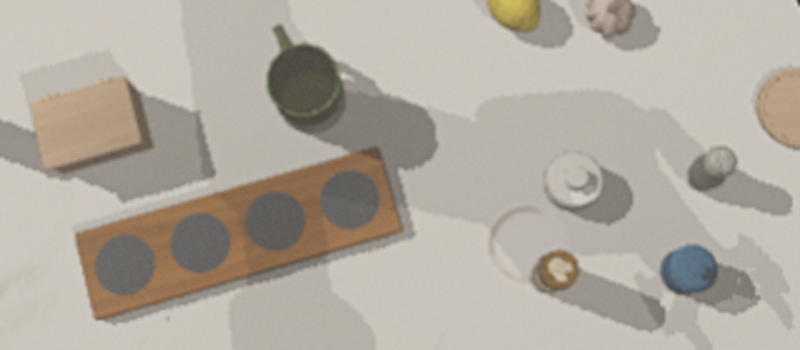

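View pics/b.png

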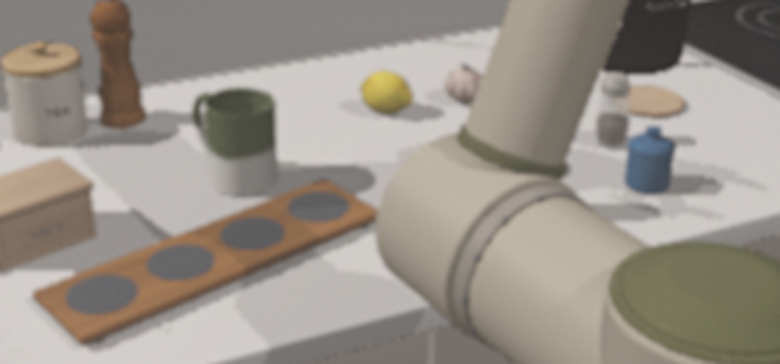

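View pics/top_0.png

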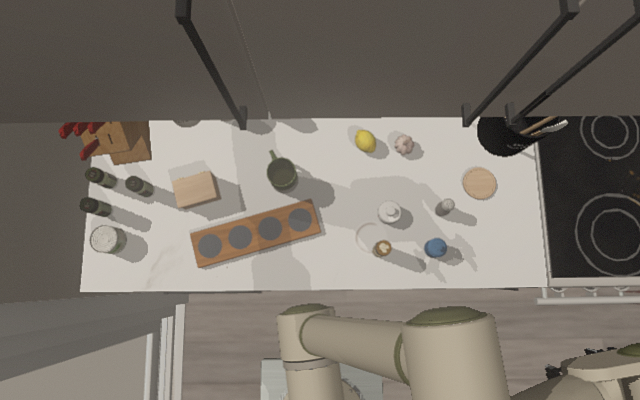

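```bash
cat > pads.py <<'E'
from h import *
np.set_printoptions(precision=4,suppress=True)
t=env.get_image("top");s=env.get_image("side")
def discs(im,boxes):
    out=[]
    hsv=cv2.cvtColor(im["color"],cv2.COLOR_BGR2HSV)
    x0,y0,x1,y1=boxes
    m=((hsv[...,1]<70)&(hsv[...,2]<125)).astype(np.uint8); mm=np.zeros_like(m); mm[y0:y1,x0:x1]=m[y0:y1,x0:x1]
    n,l,st,c=cv2.connectedComponentsWithStats(mm)
    return [(c[i],st[i,4],st[i,:4]) for i in range(1,n) if st[i,4]>150]
for n,im,b in (("t",t,(190,200,320,268)),("s",s,(190,205,330,275))):
    for c,a,bb in discs(im,b): print(n,c,a,bb,plane(ray(im,c),.016)[:2])
for nm,px,z in (("jarcap",(384,248),.105),("timerknob",(390.8,211.2),.056),("timerbody",(389.6,212.2),.044)): print(nm,plane(ray(t,px),z)[:2])
def blue(im,b):
    x0,y0,x1,y1=b;h=cv2.cvtColor(im["color"],cv2.COLOR_BGR2HSV)[y0:y1,x0:x1]
    ys,xs=np.nonzero((h[...,0]>95)&(h[...,0]<125)&(h[...,1]>100));return xs.min()+x0,ys.min()+y0,xs.max()+x0,ys.max()+y0,np.array([xs.mean()+x0,ys.mean()+y0])
bt=blue(t,(415,230,455,260));bs=blue(s,(405,180,450,220));print(bt,bs)
print("pot mass",tri([ray(t,bt[4]),ray(s,bs[4])]))
for q in ("pot","shaker"): print(q,tri([ray(t,env.tip_of(q,t)[0]["location"]),ray(s,env.tip_of(q,s)[0]["location"])]))
# shaker top/box checks
print("shaker top", [plane(ray(t,(448,204)),z)[:2] for z in (.085,)], "pot lid",plane(ray(t,(435.8,247)),.05)[:2])
print(proj(s,(.437,-.312,0)),proj(s,(.437,-.312,.074)),proj(s,(.54,-.336,0)),proj(s,(.54,-.336,.09)))
E
python3 pads.py
```

```text
t [299.5195 219.3524] 437 [288 208  24  24] [0.5195 0.0551]
t [269.6804 228.0365] 438 [258 217  24  23] [0.4963 0.137 ]
t [239.6935 236.8986] 434 [228 226  24  23] [0.4728 0.2188]
t [209.5101 245.5079] 445 [198 234  24  24] [0.4501 0.3007]
s [301.9384 219.0379] 211 [291 214  23  11] [0.5145 0.0586]
s [203.0778 227.7977] 257 [190 217  26  21] [0.5792 0.3135]
s [276.5951 229.3806] 247 [265 223  24  13] [0.491  0.1403]
s [272.9275 246.5803] 193 [214 225 110  48] [0.4171 0.1761]
s [249.1832 240.5725] 262 [237 234  25  14] [0.4678 0.2212]
s [218.7428 252.8135] 311 [206 246  27  15] [0.4451 0.3028]
s [314.8168 270.5267] 262 [288 263  42  12] [0.285  0.1229]
jarcap [ 0.433  -0.1619]
timerknob [ 0.5335 -0.1903]
timerbody [ 0.5326 -0.1889]Traceback (most recent call last):
  File "pads.py", line 17, in <module>
    bt=blue(t,(415,230,455,260));bs=blue(s,(405,180,450,220));print(bt,bs)
  File "pads.py", line 16, in blue
    ys,xs=np.nonzero((h[...,0]>95)&(h[...,0]<125)&(h[...,1]>100));return xs.min()+x0,ys.min()+y0,xs.max()+x0,ys.max()+y0,np.array([xs.mean()+x0,ys.mean()+y0])
                                                                         ~~~~~~^^
    return umr_minimum(a, axis, None, out, keepdims, initial, where)
ValueError: zero-size array to reduction operation minimum which has no identity
```

```bash
sed -i 's/(h\[...,1\]>100)/(h[...,1]>70)\&(h[...,0]>0)/; s/h\[...,0\]>95/h[...,0]>90/;s/h\[...,0\]<125/h[...,0]<130/' pads.py
cat >> pads.py <<'E'
P=[((299.5,219.35),(301.94,219.04)),((269.68,228.04),(276.6,229.38)),((239.7,236.9),(249.18,240.57)),((209.5,245.5),(218.74,252.8))]
for a,b in P: print("pad",*tri([ray(t,a),ray(s,b)]))
E
python3 pads.py | sed -n '/timerbody/,$p'
python3 - <<'E'
import cv2
t=cv2.imread("pics/top_0.png");print(cv2.cvtColor(t,cv2.COLOR_BGR2HSV)[246,425:447].tolist())
E
```

```text
timerbody [ 0.5326 -0.1889]
(np.int64(428), np.int64(239), np.int64(444), np.int64(254), array([435.0867, 245.7225])) (np.int64(421), np.int64(190), np.int64(437), np.int64(212), array([427.5126, 200.1256]))
pot mass (array([ 0.4436, -0.3082,  0.0298]), [0.002079205674190397, 0.0020792056741903288])
pot (array([ 0.435 , -0.3037, -0.0011]), [0.003356719248089702, 0.0033567192480897143])
shaker (array([ 0.4405, -0.2703,  0.0609]), [0.01697757251560062, 0.016977572515600576])
shaker top [array([ 0.5464, -0.3353])] pot lid [ 0.4376 -0.3064]
[429.533  209.8623] [432.6491 186.8747] [415.1589 194.2533] [418.2582 167.63  ]
pad [0.5202 0.0558 0.0123] [0.0004894269919328895, 0.0004894269919329936]
pad [0.497  0.1379 0.0121] [0.00045766835193193015, 0.0004576683519319696]
pad [0.4732 0.2196 0.0125] [0.0001993379053838856, 0.0001993379053838262]
pad [0.4504 0.3018 0.0125] [0.0001179488536733165, 0.00011794885367326951]
[[106, 60, 111], [106, 66, 112], [107, 66, 120], [104, 74, 135], [105, 74, 142], [104, 77, 140], [104, 75, 136], [105, 75, 133], [104, 77, 136], [105, 77, 133], [105, 71, 130], [104, 72, 134], [105, 74, 134], [104, 76, 134], [105, 73, 132], [105, 75, 129], [105, 67, 122], [106, 60, 114], [104, 58, 110], [104, 71, 122], [106, 62, 103], [106, 38, 100]]
```

arm_command:
  deltas:
    - {"dx": 0.0386,"dy": -0.0141}
    - {"dx": 0.0386,"dy": -0.0141}
    - {"dx": 0.0386,"dy": -0.0141}
    - {"dx": 0.0386,"dy": -0.0141}
    - {"dx": 0.0386,"dy": -0.0141}
    - {"dx": 0.0386,"dy": -0.0141}
    - {"dx": 0.0386,"dy": -0.0141}
    - {"dx": 0.0386,"dy": -0.0141}
    - {"dz": 0.04}
    - {"dz": 0.04}
    - {"dz": 0.03}
    - {}
  squeeze: 30

```text
invalid input
```

Run:
```python
from h import *
s=env.get_image("side");t=env.get_image("top")
cv2.imwrite("pics/c.png",np.vstack([cv2.resize(s["color"][140:280,300:500],None,fx=2,fy=2),cv2.resize(t["color"][150:290,340:540],None,fx=2,fy=2)]))
o=env.observe();print(o["tool_rot"],o["grip_width"])
for q in("jar","timer","shaker","pot"):
  for i in (s,t): print(q,[(np.round(d["location"]),round(d["p"],2)) for d in env.tip_of(q,i)[:2]])
```

```text
[[ 9.42169962e-01  3.35135437e-01  1.86362592e-05]
 [ 3.35135438e-01 -9.42169962e-01 -1.58530122e-05]
 [ 1.22456175e-05  2.11819028e-05 -1.00000000e+00]] 0.08542268847220981
jar []
jar [(array([374., 247.]), 0.62), (array([282., 173.]), 0.48)]
timer []
timer [(array([389., 213.]), 0.82)]
shaker [(array([416., 196.]), 0.67), (array([277., 230.]), 0.18)]
shaker [(array([439., 211.]), 0.58)]
pot [(array([424., 213.]), 0.63)]
pot [(array([432., 250.]), 0.86)]
```

View pics/c.png

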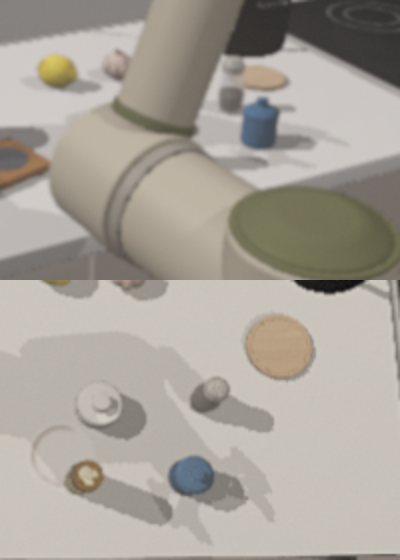

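The arm has not moved: in the side view (upper half) it still hides the jar and timer, with the pot at about (430,203). The row format probably needs every field.

arm_command:
  deltas:
    - {"rx": 0,"ry": 0,"rz": 0,"dx": 0.0386,"dy": -0.0141,"dz": 0,"fingers": 0.085}
    - {"rx": 0,"ry": 0,"rz": 0,"dx": 0.0386,"dy": -0.0141,"dz": 0,"fingers": 0.085}
    - {"rx": 0,"ry": 0,"rz": 0,"dx": 0.0386,"dy": -0.0141,"dz": 0,"fingers": 0.085}
    - {"rx": 0,"ry": 0,"rz": 0,"dx": 0.0386,"dy": -0.0141,"dz": 0,"fingers": 0.085}
    - {"rx": 0,"ry": 0,"rz": 0,"dx": 0.0386,"dy": -0.0141,"dz": 0,"fingers": 0.085}
    - {"rx": 0,"ry": 0,"rz": 0,"dx": 0.0386,"dy": -0.0141,"dz": 0,"fingers": 0.085}
    - {"rx": 0,"ry": 0,"rz": 0,"dx": 0.0386,"dy": -0.0141,"dz": 0,"fingers": 0.085}
    - {"rx": 0,"ry": 0,"rz": 0,"dx": 0.0386,"dy": -0.0141,"dz": 0,"fingers": 0.085}
    - {"rx": 0,"ry": 0,"rz": 0,"dx": 0,"dy": 0,"dz": 0.04,"fingers": 0.085}
    - {"rx": 0,"ry": 0,"rz": 0,"dx": 0,"dy": 0,"dz": 0.04,"fingers": 0.085}
    - {"rx": 0,"ry": 0,"rz": 0,"dx": 0,"dy": 0,"dz": 0.03,"fingers": 0.085}
    - {"rx": 0,"ry": 0,"rz": 0,"dx": 0,"dy": 0,"dz": 0,"fingers": 0.085}
  squeeze: 30

```text
time_s: 3.6
position: [0.4362, -0.3069, 0.1181]
tool_rot: [[0.942, 0.335, -0.005], [0.335, -0.942, 0.006], [-0.003, -0.007, -1.0]]
ft_force: [0.0, -0.1, -0.3]
grip_width: 0.0848
gripper_force: 0.0
```

Run:
```python
from h import *
s=env.get_image("side");t=env.get_image("top")
cv2.imwrite("pics/d.png",np.vstack([cv2.resize(s["color"][140:280,300:500],None,fx=2,fy=2),cv2.resize(t["color"][150:290,340:540],None,fx=2,fy=2)]))
o=env.observe();print(o["position"],o["q"],o["time_s"])
for q in("jar","timer"):
  for i in (s,t): print(q,[(np.round(d["location"]),round(d["p"],2)) for d in env.tip_of(q,i)[:2]])
```

```text
[ 0.43777616 -0.3087671   0.12218058] [-4.78656590e+01  2.64620269e+01  8.64097740e+01  9.89769014e-05
  6.70959591e+01  2.25547513e+01] 3.7
jar [(array([385., 221.]), 0.78)]
jar [(array([375., 247.]), 0.84), (array([283., 175.]), 0.34)]
timer [(array([281., 230.]), 0.62), (array([375., 205.]), 0.56)]
timer [(array([390., 215.]), 0.92)]
```

View pics/d.png

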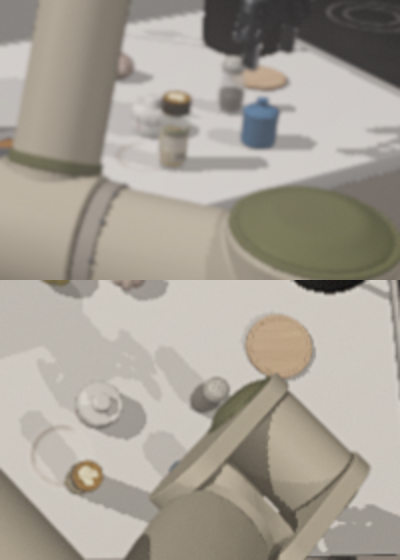

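Run:
```python
from h import *
np.set_printoptions(precision=4,suppress=True)
s=env.get_image("side");t=env.get_image("top");o=env.observe()
R=np.array(o["tool_rot"]);p=np.array(o["position"])
a=s["color"][130:235,350:470]
a=cv2.resize(a,None,fx=5,fy=5,interpolation=cv2.INTER_CUBIC)
for off in (-.0425,0,.0425):
    q=p+R@[0,off,-.013]; u=(proj(s,q)-[350,130])*5+2; cv2.circle(a,tuple(int(x) for x in u),3,(0,0,255),-1)
for z in (0,.074):
    u=(proj(s,(p[0],p[1],z))-[350,130])*5+2; cv2.circle(a,tuple(int(x) for x in u),3,(0,255,0),-1)
cv2.imwrite("pics/e.png",a)
for q in ("jar","timer"):
    a,b=(env.tip_of(q,i) for i in (t,s)); b=[d for d in b if d["location"][0]>330]
    if a and b: print(q,a[0]["location"],b[0]["location"],*tri([ray(t,a[0]["location"]),ray(s,b[0]["location"])]))
    print([np.round(d["box"]) for d in env.look_for(q,s)[:2]],[np.round(d["box"]) for d in env.look_for(q,t)[:1]])
for n,p in (("jar",(.433,-.162,.105)),("jar",(.433,-.162,0)),("timer",(.533,-.19,.056)),("shk",(.5464,-.3353,0)),("shk",(.5464,-.3353,.09))): print(n,proj(s,p),proj(t,p))
```

```text
jar [375.8, 248.9] [383.5, 220.2] [ 0.437  -0.1541  0.0023] [0.0005498118465196451, 0.0005498118465196551]
[array([379., 184., 394., 226.]), array([166., 196., 218., 243.])] [array([368., 238., 390., 258.])]
timer [388.1, 210.6] [376.9, 208.9] [ 0.5457 -0.1982 -0.0243] [0.0032237138834846297, 0.003223713883484765]
[array([367., 187., 381., 210.])] [array([379., 200., 401., 225.])]
jar [389.3141 186.8365] [384.0345 247.9812]
jar [386.4387 221.0053] [378.7799 250.5008]
timer [377.4064 187.1492] [390.6993 211.3781]
shk [413.7534 193.4808] [439.3444 209.1044]
shk [416.7968 166.9343] [448.5489 203.6917]
```

View pics/e.png

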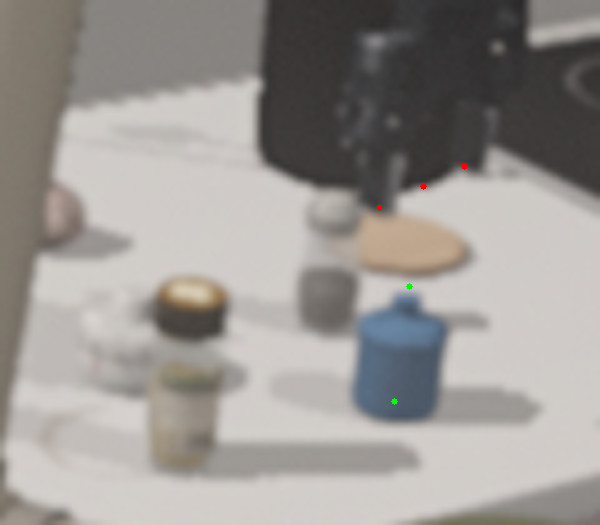

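The picture shows the open fingers at crop (380,205) and (465,165) right above the pot, at (400,360). My projected points agree with it, so I descend and grip.

arm_command:
  deltas:
    - {"rx": 0,"ry": 0,"rz": 0,"dx": 0,"dy": 0,"dz": 0.04,"fingers": 0.085}
    - {"rx": 0,"ry": 0,"rz": 0,"dx": 0,"dy": 0,"dz": 0.04,"fingers": 0.085}
    - {"rx": 0,"ry": 0,"rz": 0,"dx": 0,"dy": 0,"dz": 0.031,"fingers": 0.085}
    - {"rx": 0,"ry": 0,"rz": 0,"dx": 0,"dy": 0,"dz": 0,"fingers": 0.085}
    - {"rx": 0,"ry": 0,"rz": 0,"dx": 0,"dy": 0,"dz": 0,"fingers": 0.06}
    - {"rx": 0,"ry": 0,"rz": 0,"dx": 0,"dy": 0,"dz": 0,"fingers": 0.05}
    - {"rx": 0,"ry": 0,"rz": 0,"dx": 0,"dy": 0,"dz": 0,"fingers": 0.04}
    - {"rx": 0,"ry": 0,"rz": 0,"dx": 0,"dy": 0,"dz": 0,"fingers": 0.04}
    - {"rx": 0,"ry": 0,"rz": 0,"dx": 0,"dy": 0,"dz": 0,"fingers": 0.04}
    - {"rx": 0,"ry": 0,"rz": 0,"dx": 0,"dy": 0,"dz": 0,"fingers": 0.04}
    - {"rx": 0,"ry": 0,"rz": 0,"dx": 0,"dy": 0,"dz": 0,"fingers": 0.04}
  squeeze: 45

```text
time_s: 5.5
position: [0.4381, -0.3089, 0.0123]
tool_rot: [[0.942, 0.335, 0.002], [0.335, -0.942, -0.002], [0.001, 0.003, -1.0]]
ft_force: [-0.8, 2.1, 5.6]
grip_width: 0.0499
gripper_force: 45.9
```

arm_command:
  deltas:
    - {"rx": 0,"ry": 0,"rz": 0,"dx": 0,"dy": 0,"dz": -0.03,"fingers": 0.04}
    - {"rx": 0,"ry": 0,"rz": 0,"dx": 0,"dy": 0,"dz": -0.03,"fingers": 0.04}
    - {"rx": 0,"ry": 0,"rz": -0.15,"dx": 0,"dy": 0,"dz": -0.01,"fingers": 0.04}
    - {"rx": 0,"ry": 0,"rz": -0.15,"dx": 0,"dy": 0,"dz": -0.01,"fingers": 0.04}
    - {"rx": 0,"ry": 0,"rz": -0.15,"dx": 0,"dy": 0,"dz": -0.01,"fingers": 0.04}
    - {"rx": 0,"ry": 0,"rz": -0.15,"dx": 0,"dy": 0,"dz": -0.01,"fingers": 0.04}
    - {"rx": 0,"ry": 0,"rz": -0.15,"dx": 0,"dy": 0,"dz": -0.01,"fingers": 0.04}
    - {"rx": 0,"ry": 0,"rz": -0.15,"dx": 0,"dy": 0,"dz": -0.01,"fingers": 0.04}
    - {"rx": 0,"ry": 0,"rz": -0.15,"dx": 0,"dy": 0,"dz": -0.01,"fingers": 0.04}
    - {"rx": 0,"ry": 0,"rz": -0.15,"dx": 0,"dy": 0,"dz": -0.01,"fingers": 0.04}
    - {"rx": 0,"ry": 0,"rz": -0.15,"dx": 0,"dy": 0,"dz": 0,"fingers": 0.04}
    - {"rx": 0,"ry": 0,"rz": -0.15,"dx": 0,"dy": 0,"dz": 0,"fingers": 0.04}

```text
time_s: 6.7
position: [0.4375, -0.3084, 0.1519]
tool_rot: [[-0.274, 0.962, 0.002], [0.962, 0.274, -0.002], [-0.002, 0.001, -1.0]]
ft_force: [0.2, 0.1, -1.6]
grip_width: 0.0498
gripper_force: 47.7
```

arm_command:
  deltas:
    - {"rx": 0,"ry": 0,"rz": 0,"dx": 0.0416,"dy": 0.0146,"dz": 0,"fingers": 0.04}
    - {"rx": 0,"ry": 0,"rz": 0,"dx": 0.0416,"dy": 0.0146,"dz": 0,"fingers": 0.04}
    - {"rx": 0,"ry": 0,"rz": 0,"dx": 0.0416,"dy": 0.0146,"dz": 0,"fingers": 0.04}
    - {"rx": 0,"ry": 0,"rz": 0,"dx": 0.0416,"dy": 0.0146,"dz": 0,"fingers": 0.04}
    - {"rx": 0,"ry": 0,"rz": 0,"dx": 0.0416,"dy": 0.0146,"dz": 0,"fingers": 0.04}
    - {"rx": 0,"ry": 0,"rz": 0,"dx": 0.0416,"dy": 0.0146,"dz": 0,"fingers": 0.04}
    - {"rx": 0,"ry": 0,"rz": 0,"dx": 0.0416,"dy": 0.0146,"dz": 0,"fingers": 0.04}
    - {"rx": 0,"ry": 0,"rz": 0,"dx": 0.0416,"dy": 0.0146,"dz": 0,"fingers": 0.04}
    - {"rx": 0,"ry": 0,"rz": 0,"dx": 0.0416,"dy": 0.0146,"dz": 0,"fingers": 0.04}
    - {"rx": 0,"ry": 0,"rz": 0,"dx": 0.0416,"dy": 0.0146,"dz": 0,"fingers": 0.04}
    - {"rx": 0,"ry": 0,"rz": 0,"dx": 0.0416,"dy": 0.0146,"dz": 0,"fingers": 0.04}
    - {"rx": 0,"ry": 0,"rz": 0,"dx": 0.0416,"dy": 0.0146,"dz": 0,"fingers": 0.04}

```text
time_s: 7.9
position: [0.4724, 0.2215, 0.1516]
tool_rot: [[-0.268, 0.963, 0.002], [0.963, 0.268, 0.0], [-0.0, 0.002, -1.0]]
ft_force: [1.3, -1.3, -1.3]
grip_width: 0.0493
gripper_force: 47.7
```

```bash
cat > st.py <<'E'
from h import *
import sys
np.set_printoptions(precision=4,suppress=True)
env.get_image("top")
o=env.observe();p=np.array(o["position"]);R=np.array(o["tool_rot"]);print(o["time_s"],p,R.ravel(),o["grip_width"],np.array(o["q"]))
if len(sys.argv)>1: print("delta tool",R.T@(np.array(eval(sys.argv[1]))-p))
E
python3 st.py "(.4732,.2192,.12)"
```

```text
7.95 [0.4723 0.2267 0.1517] [-0.2711  0.9626  0.0028  0.9626  0.2711  0.0034  0.0025  0.0036 -1.    ] 0.04967955363917216 [12.5991 23.3653 86.0868  0.1655 70.3472 -3.1839]
delta tool [-0.0075 -0.0013  0.0317]
```

arm_command:
  deltas:
    - {"rx": 0,"ry": 0,"rz": 0,"dx": 0,"dy": 0,"dz": 0,"fingers": 0.04}
    - {"rx": 0,"ry": 0,"rz": 0,"dx": 0,"dy": 0,"dz": 0.03,"fingers": 0.04}
    - {"rx": 0,"ry": 0,"rz": 0,"dx": 0,"dy": 0,"dz": 0.03,"fingers": 0.04}
    - {"rx": 0,"ry": 0,"rz": 0,"dx": 0,"dy": 0,"dz": 0.03,"fingers": 0.04}
    - {"rx": 0,"ry": 0,"rz": 0,"dx": 0,"dy": 0,"dz": 0.02,"fingers": 0.04}
    - {"rx": 0,"ry": 0,"rz": 0,"dx": 0,"dy": 0,"dz": 0,"fingers": 0.04}
    - {"rx": 0,"ry": 0,"rz": 0,"dx": 0,"dy": 0,"dz": 0,"fingers": 0.04}

```text
time_s: 8.65
position: [0.4732, 0.2189, 0.0414]
tool_rot: [[-0.267, 0.964, 0.001], [0.964, 0.267, 0.0], [-0.0, 0.001, -1.0]]
ft_force: [0.2, 0.8, -1.3]
grip_width: 0.0499
gripper_force: 47.7
```

```bash
python3 st.py "(.4732,.2192,.0285)"
python3 - <<'E'
from h import *
s=env.get_image("side");a=s["color"][150:270,180:340];cv2.imwrite("pics/f.png",cv2.resize(a,None,fx=4,fy=4,interpolation=cv2.INTER_CUBIC))
E
```

```text
8.7 [0.4735 0.2191 0.0418] [-0.267   0.9637  0.0023  0.9637  0.267   0.0004 -0.0002  0.0024 -1.    ] 0.049668554210261534 [11.8192 31.6957 93.8555 -0.003  54.3137 -3.6649]
delta tool [ 0.0002 -0.0003  0.0133]
```

View pics/f.png

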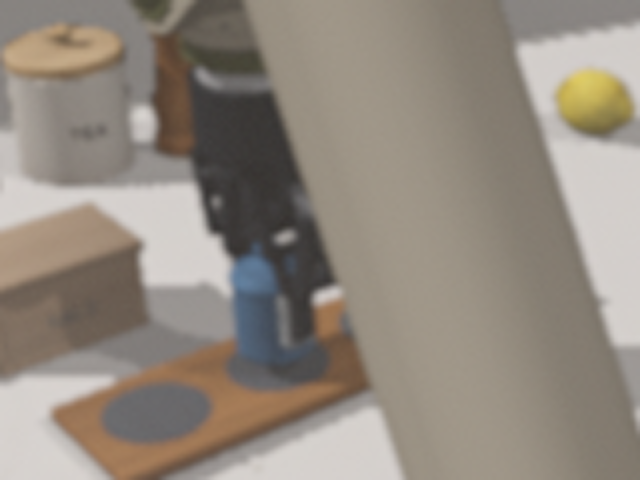

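The pot hangs straight above the second disc, whose centre is at crop (278,362). I lower the last 13 mm, release and lift.

arm_command:
  deltas:
    - {"rx": 0,"ry": 0,"rz": 0,"dx": 0,"dy": 0,"dz": 0.008,"fingers": 0.04}
    - {"rx": 0,"ry": 0,"rz": 0,"dx": 0,"dy": 0,"dz": 0.005,"fingers": 0.04}
    - {"rx": 0,"ry": 0,"rz": 0,"dx": 0,"dy": 0,"dz": 0,"fingers": 0.04}
    - {"rx": 0,"ry": 0,"rz": 0,"dx": 0,"dy": 0,"dz": 0,"fingers": 0.04}
    - {"rx": 0,"ry": 0,"rz": 0,"dx": 0,"dy": 0,"dz": 0,"fingers": 0.055}
    - {"rx": 0,"ry": 0,"rz": 0,"dx": 0,"dy": 0,"dz": 0,"fingers": 0.07}
    - {"rx": 0,"ry": 0,"rz": 0,"dx": 0,"dy": 0,"dz": 0,"fingers": 0.085}
    - {"rx": 0,"ry": 0,"rz": 0,"dx": 0,"dy": 0,"dz": 0,"fingers": 0.085}
    - {"rx": 0,"ry": 0,"rz": 0,"dx": 0,"dy": 0,"dz": 0,"fingers": 0.085}
    - {"rx": 0,"ry": 0,"rz": 0,"dx": 0,"dy": 0,"dz": -0.02,"fingers": 0.085}
    - {"rx": 0,"ry": 0,"rz": 0,"dx": 0,"dy": 0,"dz": -0.05,"fingers": 0.085}
    - {"rx": 0,"ry": 0,"rz": 0,"dx": 0,"dy": 0,"dz": -0.05,"fingers": 0.085}

```text
time_s: 9.95
position: [0.4721, 0.2193, 0.1483]
tool_rot: [[-0.268, 0.964, -0.002], [0.964, 0.268, -0.0], [0.0, -0.002, -1.0]]
ft_force: [0.1, 0.3, 0.5]
grip_width: 0.0849
gripper_force: 0.0
```

arm_command:
  deltas:
    - {"rx": 0,"ry": 0,"rz": 0,"dx": -0.0394,"dy": -0.0155,"dz": -0.01,"fingers": 0.085}
    - {"rx": 0,"ry": 0,"rz": 0,"dx": -0.0394,"dy": -0.0155,"dz": -0.01,"fingers": 0.085}
    - {"rx": 0,"ry": 0,"rz": 0,"dx": -0.0394,"dy": -0.0155,"dz": -0.01,"fingers": 0.085}
    - {"rx": 0,"ry": 0,"rz": 0,"dx": -0.0394,"dy": -0.0155,"dz": 0,"fingers": 0.085}
    - {"rx": 0,"ry": 0,"rz": 0,"dx": -0.0394,"dy": -0.0155,"dz": 0,"fingers": 0.085}
    - {"rx": 0,"ry": 0,"rz": 0,"dx": -0.0394,"dy": -0.0155,"dz": 0,"fingers": 0.085}
    - {"rx": 0,"ry": 0,"rz": 0,"dx": -0.0394,"dy": -0.0155,"dz": 0,"fingers": 0.085}
    - {"rx": 0,"ry": 0,"rz": 0,"dx": -0.0394,"dy": -0.0155,"dz": 0,"fingers": 0.085}
    - {"rx": 0,"ry": 0,"rz": 0,"dx": -0.0394,"dy": -0.0155,"dz": 0,"fingers": 0.085}
    - {"rx": 0,"ry": 0,"rz": 0.15,"dx": 0,"dy": 0,"dz": 0,"fingers": 0.085}
    - {"rx": 0,"ry": 0,"rz": 0.15,"dx": 0,"dy": 0,"dz": 0,"fingers": 0.085}
    - {"rx": 0,"ry": 0,"rz": 0.15,"dx": 0,"dy": 0,"dz": 0,"fingers": 0.085}

```text
time_s: 11.15
position: [0.433, -0.1599, 0.1772]
tool_rot: [[0.185, 0.983, -0.0], [0.983, -0.185, 0.0], [0.0, -0.0, -1.0]]
ft_force: [0.2, 0.1, -0.4]
grip_width: 0.0849
gripper_force: 0.0
```

arm_command:
  deltas:
    - {"rx": 0,"ry": 0,"rz": 0.15,"dx": 0,"dy": 0,"dz": 0,"fingers": 0.085}
    - {"rx": 0,"ry": 0,"rz": 0.15,"dx": 0,"dy": 0,"dz": 0,"fingers": 0.085}
    - {"rx": 0,"ry": 0,"rz": 0.15,"dx": 0,"dy": 0,"dz": 0,"fingers": 0.085}
    - {"rx": 0,"ry": 0,"rz": 0.15,"dx": 0,"dy": 0,"dz": 0,"fingers": 0.085}
    - {"rx": 0,"ry": 0,"rz": 0.15,"dx": 0,"dy": 0,"dz": 0,"fingers": 0.085}
    - {"rx": 0,"ry": 0,"rz": 0.15,"dx": 0,"dy": 0,"dz": 0,"fingers": 0.085}
    - {"rx": 0,"ry": 0,"rz": 0.15,"dx": 0,"dy": 0,"dz": 0,"fingers": 0.085}
    - {"rx": 0,"ry": 0,"rz": 0,"dx": 0,"dy": 0,"dz": 0,"fingers": 0.085}

```text
time_s: 11.95
position: [0.4331, -0.1595, 0.1773]
tool_rot: [[0.943, 0.334, -0.0], [0.334, -0.943, 0.0], [-0.0, -0.0, -1.0]]
ft_force: [-0.4, 0.2, -0.7]
grip_width: 0.085
gripper_force: 0.0
```

```bash
python3 st.py "(.434,-.160,.03)"
python3 - <<'E'
from h import *
s=env.get_image("side");t=env.get_image("top")
A=cv2.resize(s["color"][130:265,190:440],None,fx=3.1,fy=2.2*3.1/2.2,interpolation=cv2.INTER_CUBIC)
for p in ((.434,-.16,0),(.434,-.16,.105),(.4732,.2192,.016),(.4732,.2192,.09)):
    u=(proj(s,p)-[190,130])*3.1+1;cv2.circle(A,tuple(int(x) for x in u),2,(0,0,255),-1)
B=cv2.resize(t["color"][195:270,180:430],None,fx=3.1,fy=3.1,interpolation=cv2.INTER_CUBIC)[:180]
for p in ((.4732,.2192,.016),(.4732,.2192,.09)):
    u=(proj(t,p)-[180,195])*3.1+1;cv2.circle(B,tuple(int(x) for x in u),2,(0,0,255),-1)
cv2.imwrite("pics/g.png",np.vstack([A,B]))
E
```

```text
12.0 [ 0.4331 -0.1595  0.1773] [ 0.941   0.3383 -0.0001  0.3383 -0.941   0.0001 -0.     -0.0001 -1.    ] 0.08502052678413058 [-34.9606  16.0136  92.9799   0.0004  71.0115  35.2669]
delta tool [0.0007 0.0008 0.1473]
```

View pics/g.png

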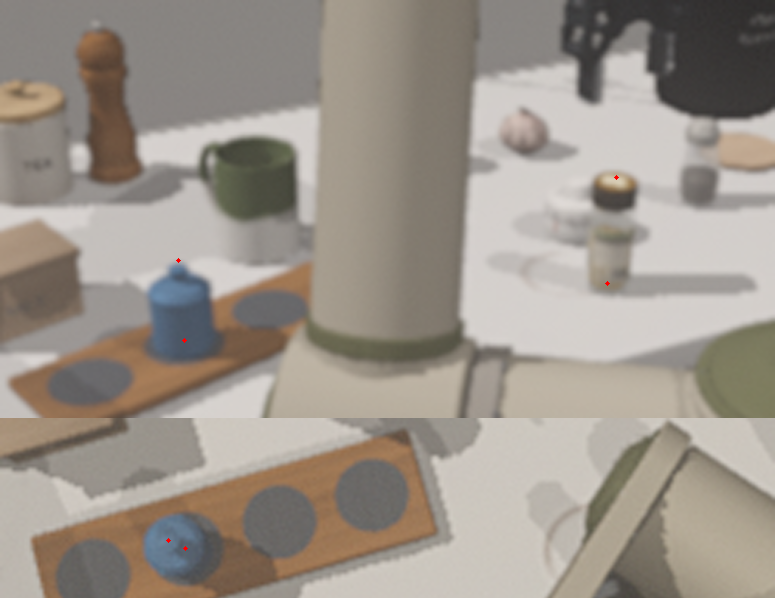

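The pot stands on the second disc, with its silhouette centre at (176,547) against about (177,544) predicted. The fingers are centred over the jar, with the cap at (615,183). I descend to the jar.

arm_command:
  deltas:
    - {"rx": 0,"ry": 0,"rz": 0,"dx": 0,"dy": 0,"dz": 0.04,"fingers": 0.085}
    - {"rx": 0,"ry": 0,"rz": 0,"dx": 0,"dy": 0,"dz": 0.04,"fingers": 0.085}
    - {"rx": 0,"ry": 0,"rz": 0,"dx": 0,"dy": 0,"dz": 0.04,"fingers": 0.085}
    - {"rx": 0,"ry": 0,"rz": 0,"dx": 0,"dy": 0,"dz": 0.012,"fingers": 0.085}
    - {"rx": 0,"ry": 0,"rz": 0,"dx": 0,"dy": 0,"dz": 0,"fingers": 0.06}
    - {"rx": 0,"ry": 0,"rz": 0,"dx": 0,"dy": 0,"dz": 0,"fingers": 0.045}
    - {"rx": 0,"ry": 0,"rz": 0,"dx": 0,"dy": 0,"dz": 0,"fingers": 0.03}
    - {"rx": 0,"ry": 0,"rz": 0,"dx": 0,"dy": 0,"dz": 0,"fingers": 0.03}
    - {"rx": 0,"ry": 0,"rz": 0,"dx": 0,"dy": 0,"dz": 0,"fingers": 0.03}
    - {"rx": 0,"ry": 0,"rz": 0,"dx": 0,"dy": 0,"dz": 0,"fingers": 0.03}
    - {"rx": 0,"ry": 0,"rz": 0,"dx": 0,"dy": 0,"dz": 0,"fingers": 0.03}
    - {"rx": 0,"ry": 0,"rz": 0,"dx": 0,"dy": 0,"dz": 0,"fingers": 0.03}

```text
time_s: 13.3
position: [0.4338, -0.1598, 0.0466]
tool_rot: [[0.942, 0.336, 0.002], [0.336, -0.942, -0.001], [0.002, 0.002, -1.0]]
ft_force: [-0.2, 0.8, 7.9]
grip_width: 0.0402
gripper_force: 43.9
```

arm_command:
  deltas:
    - {"rx": 0,"ry": 0,"rz": 0,"dx": 0,"dy": 0,"dz": -0.03,"fingers": 0.03}
    - {"rx": 0,"ry": 0,"rz": 0,"dx": 0,"dy": 0,"dz": -0.03,"fingers": 0.03}
    - {"rx": 0,"ry": 0,"rz": -0.15,"dx": 0,"dy": 0,"dz": -0.01,"fingers": 0.03}
    - {"rx": 0,"ry": 0,"rz": -0.15,"dx": 0,"dy": 0,"dz": -0.01,"fingers": 0.03}
    - {"rx": 0,"ry": 0,"rz": -0.15,"dx": 0,"dy": 0,"dz": -0.01,"fingers": 0.03}
    - {"rx": 0,"ry": 0,"rz": -0.15,"dx": 0,"dy": 0,"dz": -0.01,"fingers": 0.03}
    - {"rx": 0,"ry": 0,"rz": -0.15,"dx": 0,"dy": 0,"dz": 0,"fingers": 0.03}
    - {"rx": 0,"ry": 0,"rz": -0.15,"dx": 0,"dy": 0,"dz": 0,"fingers": 0.03}
    - {"rx": 0,"ry": 0,"rz": -0.15,"dx": 0,"dy": 0,"dz": 0,"fingers": 0.03}
    - {"rx": 0,"ry": 0,"rz": -0.15,"dx": 0,"dy": 0,"dz": 0,"fingers": 0.03}
    - {"rx": 0,"ry": 0,"rz": -0.15,"dx": 0,"dy": 0,"dz": 0,"fingers": 0.03}
    - {"rx": 0,"ry": 0,"rz": -0.15,"dx": 0,"dy": 0,"dz": 0,"fingers": 0.03}

```text
time_s: 14.5
position: [0.4331, -0.1595, 0.1458]
tool_rot: [[-0.274, 0.962, 0.001], [0.962, 0.274, -0.001], [-0.001, 0.0, -1.0]]
ft_force: [0.2, 0.6, -1.1]
grip_width: 0.0401
gripper_force: 44.8
```

arm_command:
  deltas:
    - {"rx": 0,"ry": 0,"rz": 0,"dx": 0.0308,"dy": 0.0234,"dz": 0,"fingers": 0.03}
    - {"rx": 0,"ry": 0,"rz": 0,"dx": 0.0308,"dy": 0.0234,"dz": 0,"fingers": 0.03}
    - {"rx": 0,"ry": 0,"rz": 0,"dx": 0.0308,"dy": 0.0234,"dz": 0,"fingers": 0.03}
    - {"rx": 0,"ry": 0,"rz": 0,"dx": 0.0308,"dy": 0.0234,"dz": 0,"fingers": 0.03}
    - {"rx": 0,"ry": 0,"rz": 0,"dx": 0.0308,"dy": 0.0234,"dz": 0,"fingers": 0.03}
    - {"rx": 0,"ry": 0,"rz": 0,"dx": 0.0308,"dy": 0.0234,"dz": 0,"fingers": 0.03}
    - {"rx": 0,"ry": 0,"rz": 0,"dx": 0,"dy": 0,"dz": 0,"fingers": 0.03}
    - {"rx": 0,"ry": 0,"rz": 0,"dx": 0,"dy": 0,"dz": 0.025,"fingers": 0.03}
    - {"rx": 0,"ry": 0,"rz": 0,"dx": 0,"dy": 0,"dz": 0.025,"fingers": 0.03}
    - {"rx": 0,"ry": 0,"rz": 0,"dx": 0,"dy": 0,"dz": 0.022,"fingers": 0.03}
    - {"rx": 0,"ry": 0,"rz": 0,"dx": 0,"dy": 0,"dz": 0,"fingers": 0.03}
    - {"rx": 0,"ry": 0,"rz": 0,"dx": 0,"dy": 0,"dz": 0,"fingers": 0.03}

```text
time_s: 15.7
position: [0.5191, 0.0557, 0.0741]
tool_rot: [[-0.267, 0.964, 0.0], [0.964, 0.267, -0.0], [-0.0, 0.0, -1.0]]
ft_force: [-0.1, 0.3, -0.7]
grip_width: 0.0398
gripper_force: 44.8
```

```bash
python3 st.py "(.5198,.0555,.0629)"
```

```text
15.75 [0.5195 0.0557 0.0746] [-0.2675  0.9636  0.0017  0.9636  0.2675 -0.0003 -0.0007  0.0016 -1.    ] 0.04001004897231654 [ -6.8718  28.949   91.8345  -0.0042  59.1169 -22.3827]
delta tool [-0.0003  0.0002  0.0117]
```

arm_command:
  deltas:
    - {"rx": 0,"ry": 0,"rz": 0,"dx": 0,"dy": 0,"dz": 0.007,"fingers": 0.03}
    - {"rx": 0,"ry": 0,"rz": 0,"dx": 0,"dy": 0,"dz": 0.0045,"fingers": 0.03}
    - {"rx": 0,"ry": 0,"rz": 0,"dx": 0,"dy": 0,"dz": 0,"fingers": 0.03}
    - {"rx": 0,"ry": 0,"rz": 0,"dx": 0,"dy": 0,"dz": 0,"fingers": 0.03}
    - {"rx": 0,"ry": 0,"rz": 0,"dx": 0,"dy": 0,"dz": 0,"fingers": 0.046}
    - {"rx": 0,"ry": 0,"rz": 0,"dx": 0,"dy": 0,"dz": 0,"fingers": 0.06}
    - {"rx": 0,"ry": 0,"rz": 0,"dx": 0,"dy": 0,"dz": 0,"fingers": 0.085}
    - {"rx": 0,"ry": 0,"rz": 0,"dx": 0,"dy": 0,"dz": 0,"fingers": 0.085}
    - {"rx": 0,"ry": 0,"rz": 0,"dx": 0,"dy": 0,"dz": 0,"fingers": 0.085}
    - {"rx": 0,"ry": 0,"rz": 0,"dx": 0,"dy": 0,"dz": -0.02,"fingers": 0.085}
    - {"rx": 0,"ry": 0,"rz": 0,"dx": 0,"dy": 0,"dz": -0.05,"fingers": 0.085}
    - {"rx": 0,"ry": 0,"rz": 0,"dx": 0,"dy": 0,"dz": -0.05,"fingers": 0.085}

```text
time_s: 16.95
position: [0.5184, 0.0561, 0.1828]
tool_rot: [[-0.268, 0.964, -0.002], [0.964, 0.268, 0.0], [0.001, -0.002, -1.0]]
ft_force: [1.2, 0.7, -0.2]
grip_width: 0.0849
gripper_force: 0.0
```

arm_command:
  deltas:
    - {"rx": 0,"ry": 0,"rz": 0,"dx": -0.0401,"dy": -0.0087,"dz": 0,"fingers": 0.085}
    - {"rx": 0,"ry": 0,"rz": 0,"dx": -0.0401,"dy": -0.0087,"dz": 0,"fingers": 0.085}
    - {"rx": 0,"ry": 0,"rz": 0,"dx": -0.0401,"dy": -0.0087,"dz": 0,"fingers": 0.085}
    - {"rx": 0,"ry": 0,"rz": 0,"dx": -0.0401,"dy": -0.0087,"dz": 0,"fingers": 0.085}
    - {"rx": 0,"ry": 0,"rz": 0,"dx": -0.0401,"dy": -0.0087,"dz": 0,"fingers": 0.085}
    - {"rx": 0,"ry": 0,"rz": 0,"dx": -0.0401,"dy": -0.0087,"dz": 0,"fingers": 0.085}
    - {"rx": 0,"ry": 0,"rz": 0,"dx": 0,"dy": 0,"dz": 0.03,"fingers": 0.085}
    - {"rx": 0,"ry": 0,"rz": 0,"dx": 0,"dy": 0,"dz": 0.03,"fingers": 0.085}
    - {"rx": 0,"ry": 0,"rz": 0,"dx": 0,"dy": 0,"dz": 0,"fingers": 0.085}
    - {"rx": 0,"ry": 0,"rz": 0,"dx": 0,"dy": 0,"dz": 0,"fingers": 0.085}

```text
time_s: 17.95
position: [0.5333, -0.1897, 0.1224]
tool_rot: [[-0.268, 0.963, -0.0], [0.963, 0.268, 0.0], [0.0, -0.0, -1.0]]
ft_force: [0.4, -0.8, 0.9]
grip_width: 0.0852
gripper_force: 0.0
```

```bash
python3 st.py "(.533,-.190,.007)"
python3 - <<'E'
from h import *
s=env.get_image("side");t=env.get_image("top");o=env.observe();p=np.array(o["position"]);R=np.array(o["tool_rot"])
A=cv2.resize(s["color"][140:230,300:440],None,fx=5,fy=5,interpolation=cv2.INTER_CUBIC)[:320]
def mk(I,im,q,off,f,c):
    u=(proj(im,q)-off)*f+f/2;cv2.circle(I,tuple(int(x) for x in u),2,c,-1)
for z in (0,.044,.056): mk(A,s,(.533,-.19,z),[300,140],5,(0,0,255))
for k in (-1,0,1): mk(A,s,p+R@[0,.0425*k,-.013],[300,140],5,(0,255,0))
B=cv2.resize(t["color"][195:260,190:340],None,fx=4.6,fy=4.6,interpolation=cv2.INTER_CUBIC)
for z in (.016,.121): mk(B,t,(.5198,.0555,z),[190,195],4.6,(0,0,255))
for z in (.016,.09): mk(B,t,(.4732,.2192,z),[190,195],4.6,(0,0,255))
B=cv2.copyMakeBorder(B,0,0,0,10,0);cv2.imwrite("pics/i.png",np.vstack([A,B[:,:700]]))
E
```

```text
18.0 [ 0.5337 -0.1898  0.1232] [-0.2681  0.9634  0.0016  0.9634  0.2681 -0.001  -0.0014  0.0013 -1.    ] 0.08496800136594708 [-31.5492  29.0535  81.368   -0.0012  69.4713 -47.0983]
delta tool [ 0.0002 -0.0009  0.1162]
```

View pics/i.png

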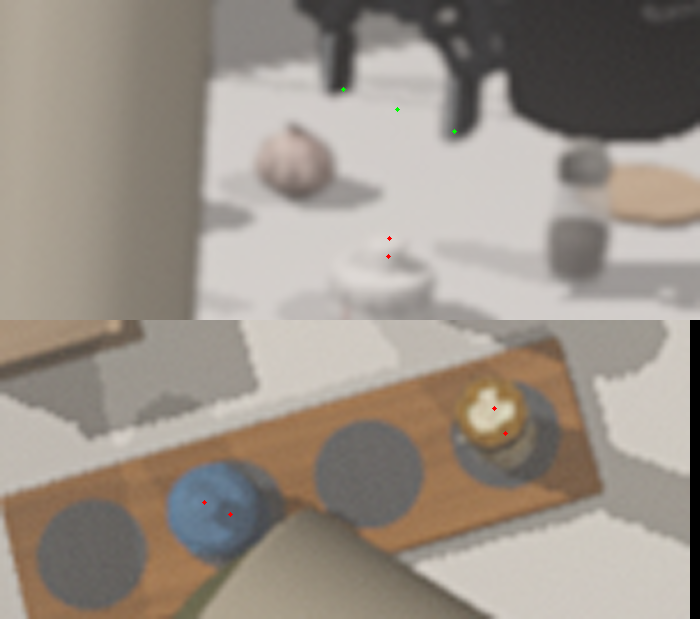

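The timer sits below the open fingers, with its knob at (385,245). On the board the jar and pot both look about 3 mm too near the robot. I grip the timer next.

arm_command:
  deltas:
    - {"rx": 0,"ry": 0,"rz": 0,"dx": 0,"dy": 0,"dz": 0.04,"fingers": 0.085}
    - {"rx": 0,"ry": 0,"rz": 0,"dx": 0,"dy": 0,"dz": 0.04,"fingers": 0.085}
    - {"rx": 0,"ry": 0,"rz": 0,"dx": 0,"dy": 0,"dz": 0.034,"fingers": 0.085}
    - {"rx": 0,"ry": 0,"rz": 0,"dx": 0,"dy": 0,"dz": 0,"fingers": 0.085}
    - {"rx": 0,"ry": 0,"rz": 0,"dx": 0,"dy": 0,"dz": 0,"fingers": 0.07}
    - {"rx": 0,"ry": 0,"rz": 0,"dx": 0,"dy": 0,"dz": 0,"fingers": 0.06}
    - {"rx": 0,"ry": 0,"rz": 0,"dx": 0,"dy": 0,"dz": 0,"fingers": 0.05}
    - {"rx": 0,"ry": 0,"rz": 0,"dx": 0,"dy": 0,"dz": 0,"fingers": 0.05}
    - {"rx": 0,"ry": 0,"rz": 0,"dx": 0,"dy": 0,"dz": 0,"fingers": 0.05}
    - {"rx": 0,"ry": 0,"rz": 0,"dx": 0,"dy": 0,"dz": 0,"fingers": 0.05}
    - {"rx": 0,"ry": 0,"rz": 0,"dx": 0,"dy": 0,"dz": 0,"fingers": 0.05}

```text
time_s: 19.2
position: [0.5344, -0.1903, 0.0109]
tool_rot: [[-0.268, 0.963, 0.005], [0.963, 0.268, -0.003], [-0.004, 0.004, -1.0]]
ft_force: [-1.0, -0.1, 4.9]
grip_width: 0.0595
gripper_force: 47.3
```

arm_command:
  deltas:
    - {"rx": 0,"ry": 0,"rz": 0,"dx": 0,"dy": 0,"dz": -0.02,"fingers": 0.05}
    - {"rx": 0,"ry": 0,"rz": 0,"dx": 0,"dy": 0,"dz": -0.04,"fingers": 0.05}
    - {"rx": 0,"ry": 0,"rz": 0,"dx": 0,"dy": 0,"dz": -0.04,"fingers": 0.05}
    - {"rx": 0,"ry": 0,"rz": 0,"dx": 0,"dy": 0,"dz": -0.04,"fingers": 0.05}
    - {"rx": 0,"ry": 0,"rz": 0,"dx": 0,"dy": 0,"dz": -0.02,"fingers": 0.05}
    - {"rx": 0,"ry": 0,"rz": 0,"dx": 0,"dy": 0,"dz": 0,"fingers": 0.05}
    - {"rx": 0,"ry": 0,"rz": 0,"dx": 0,"dy": 0,"dz": 0,"fingers": 0.05}

```text
time_s: 19.9
position: [0.5329, -0.1895, 0.1685]
tool_rot: [[-0.268, 0.963, 0.001], [0.963, 0.268, -0.001], [-0.001, 0.001, -1.0]]
ft_force: [-0.8, -0.8, -1.1]
grip_width: 0.0592
gripper_force: 49.3
```

```bash
python3 st.py "(.4503,.3012,.17)"
python3 - <<'E'
from h import *
s=env.get_image("side");o=env.observe();p=np.array(o["position"]);R=np.array(o["tool_rot"])
A=cv2.resize(s["color"][115:215,320:440],None,fx=5,fy=5,interpolation=cv2.INTER_CUBIC)
for k in (-1,0,1):
    u=(proj(s,p+R@[.031*k,0,0.012])-[320,115])*5+2;cv2.circle(A,tuple(int(x) for x in u),2,(0,0,255),-1)
cv2.imwrite("pics/j.png",A)
E
```

```text
19.95 [ 0.5326 -0.1893  0.1674] [-0.2677  0.9635 -0.0008  0.9635  0.2677  0.0005  0.0007 -0.0006 -1.    ] 0.05963646001580498 [-31.5695  26.3734  77.9131  -0.0001  75.7645 -47.0969]
delta tool [ 0.4947  0.052  -0.0023]
```

View pics/j.png

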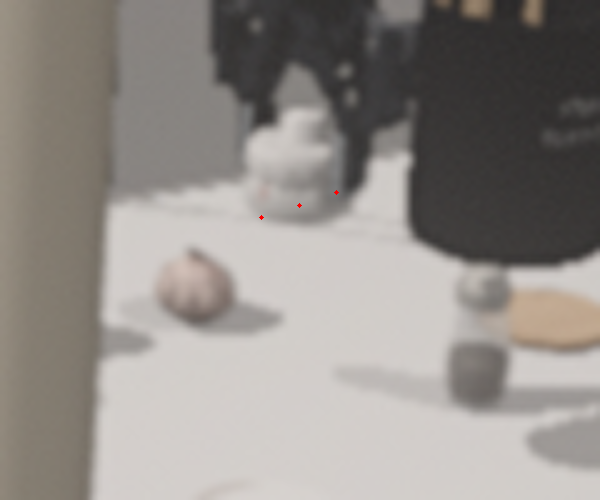

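The timer hangs upright and centred between the fingers, its body spanning crop x 245 to 340. I carry it to the leftmost disc.

arm_command:
  deltas:
    - {"rx": 0,"ry": 0,"rz": 0,"dx": 0.0412,"dy": 0.0045,"dz": 0,"fingers": 0.05}
    - {"rx": 0,"ry": 0,"rz": 0,"dx": 0.0412,"dy": 0.0045,"dz": 0,"fingers": 0.05}
    - {"rx": 0,"ry": 0,"rz": 0,"dx": 0.0412,"dy": 0.0045,"dz": 0,"fingers": 0.05}
    - {"rx": 0,"ry": 0,"rz": 0,"dx": 0.0412,"dy": 0.0045,"dz": 0,"fingers": 0.05}
    - {"rx": 0,"ry": 0,"rz": 0,"dx": 0.0412,"dy": 0.0045,"dz": 0,"fingers": 0.05}
    - {"rx": 0,"ry": 0,"rz": 0,"dx": 0.0412,"dy": 0.0045,"dz": 0,"fingers": 0.05}
    - {"rx": 0,"ry": 0,"rz": 0,"dx": 0.0412,"dy": 0.0045,"dz": 0,"fingers": 0.05}
    - {"rx": 0,"ry": 0,"rz": 0,"dx": 0.0412,"dy": 0.0045,"dz": 0,"fingers": 0.05}
    - {"rx": 0,"ry": 0,"rz": 0,"dx": 0.0412,"dy": 0.0045,"dz": 0,"fingers": 0.05}
    - {"rx": 0,"ry": 0,"rz": 0,"dx": 0.0412,"dy": 0.0045,"dz": 0,"fingers": 0.05}
    - {"rx": 0,"ry": 0,"rz": 0,"dx": 0.0412,"dy": 0.0045,"dz": 0,"fingers": 0.05}
    - {"rx": 0,"ry": 0,"rz": 0,"dx": 0.0412,"dy": 0.0045,"dz": 0,"fingers": 0.05}

```text
time_s: 21.2
position: [0.4518, 0.3027, 0.1666]
tool_rot: [[-0.268, 0.963, -0.002], [0.963, 0.268, -0.001], [-0.0, -0.002, -1.0]]
ft_force: [0.8, -0.6, -1.2]
grip_width: 0.0594
gripper_force: 49.3
```

arm_command:
  deltas:
    - {"rx": 0,"ry": 0,"rz": 0,"dx": 0,"dy": 0,"dz": 0,"fingers": 0.05}
    - {"rx": 0,"ry": 0,"rz": 0,"dx": 0,"dy": 0,"dz": 0,"fingers": 0.05}
    - {"rx": 0,"ry": 0,"rz": 0,"dx": 0,"dy": 0,"dz": 0.035,"fingers": 0.05}
    - {"rx": 0,"ry": 0,"rz": 0,"dx": 0,"dy": 0,"dz": 0.04,"fingers": 0.05}
    - {"rx": 0,"ry": 0,"rz": 0,"dx": 0,"dy": 0,"dz": 0.03,"fingers": 0.05}
    - {"rx": 0,"ry": 0,"rz": 0,"dx": 0,"dy": 0,"dz": 0.02,"fingers": 0.05}
    - {"rx": 0,"ry": 0,"rz": 0,"dx": 0,"dy": 0,"dz": 0,"fingers": 0.05}
    - {"rx": 0,"ry": 0,"rz": 0,"dx": 0,"dy": 0,"dz": 0,"fingers": 0.05}

```text
time_s: 22.0
position: [0.4532, 0.3004, 0.0431]
tool_rot: [[-0.266, 0.964, -0.0], [0.964, 0.266, -0.0], [-0.0, -0.0, -1.0]]
ft_force: [-0.8, -0.1, -1.1]
grip_width: 0.0598
gripper_force: 49.3
```

```bash
python3 st.py "(.4527,.3019,.0272)"
```

```text
22.05 [0.4535 0.3007 0.0438] [-0.2668  0.9638  0.0013  0.9638  0.2668  0.0004  0.0001  0.0013 -1.    ] 0.05958255090078246 [21.079  33.1812 90.0357 -0.0041 56.7057  5.6074]
delta tool [ 0.0014 -0.0005  0.0166]
```

arm_command:
  deltas:
    - {"rx": 0,"ry": 0,"rz": 0,"dx": 0.001,"dy": 0,"dz": 0.01,"fingers": 0.05}
    - {"rx": 0,"ry": 0,"rz": 0,"dx": 0,"dy": 0,"dz": 0.006,"fingers": 0.05}
    - {"rx": 0,"ry": 0,"rz": 0,"dx": 0,"dy": 0,"dz": 0,"fingers": 0.05}
    - {"rx": 0,"ry": 0,"rz": 0,"dx": 0,"dy": 0,"dz": 0,"fingers": 0.05}
    - {"rx": 0,"ry": 0,"rz": 0,"dx": 0,"dy": 0,"dz": 0,"fingers": 0.065}
    - {"rx": 0,"ry": 0,"rz": 0,"dx": 0,"dy": 0,"dz": 0,"fingers": 0.085}
    - {"rx": 0,"ry": 0,"rz": 0,"dx": 0,"dy": 0,"dz": 0,"fingers": 0.085}
    - {"rx": 0,"ry": 0,"rz": 0,"dx": 0,"dy": 0,"dz": 0,"fingers": 0.085}
    - {"rx": 0,"ry": 0,"rz": 0,"dx": 0,"dy": 0,"dz": -0.02,"fingers": 0.085}
    - {"rx": 0,"ry": 0,"rz": 0,"dx": 0,"dy": 0,"dz": -0.05,"fingers": 0.085}
    - {"rx": 0,"ry": 0,"rz": 0,"dx": 0,"dy": 0,"dz": -0.05,"fingers": 0.085}
    - {"rx": 0,"ry": 0,"rz": 0,"dx": 0,"dy": 0,"dz": -0.02,"fingers": 0.085}

```text
time_s: 23.25
position: [0.4537, 0.3027, 0.1715]
tool_rot: [[-0.268, 0.963, 0.007], [0.963, 0.268, 0.003], [0.001, 0.007, -1.0]]
ft_force: [-0.1, 0.8, -0.2]
grip_width: 0.0854
gripper_force: 0.0
```

```bash
python3 st.py "(.545,-.336,.17)"
```

```text
23.3 [0.4542 0.3029 0.1729] [-0.2679  0.9634  0.009   0.9634  0.2679  0.0035  0.001   0.0096 -1.    ] 0.08482714600317108 [21.27   24.0087 81.0013  0.0029 74.4373  5.7291]
delta tool [-0.6399 -0.0837  0.0015]
```

arm_command:
  deltas:
    - {"rx": 0,"ry": 0,"rz": 0,"dx": -0.04,"dy": -0.0051,"dz": 0,"fingers": 0.085}
    - {"rx": 0,"ry": 0,"rz": 0,"dx": -0.04,"dy": -0.0051,"dz": 0,"fingers": 0.085}
    - {"rx": 0,"ry": 0,"rz": 0,"dx": -0.04,"dy": -0.0051,"dz": 0,"fingers": 0.085}
    - {"rx": 0,"ry": 0,"rz": 0,"dx": -0.04,"dy": -0.0051,"dz": 0,"fingers": 0.085}
    - {"rx": 0,"ry": 0,"rz": 0,"dx": -0.04,"dy": -0.0051,"dz": 0,"fingers": 0.085}
    - {"rx": 0,"ry": 0,"rz": 0,"dx": -0.04,"dy": -0.0051,"dz": 0,"fingers": 0.085}
    - {"rx": 0,"ry": 0,"rz": 0,"dx": -0.04,"dy": -0.0051,"dz": 0,"fingers": 0.085}
    - {"rx": 0,"ry": 0,"rz": 0,"dx": -0.04,"dy": -0.0051,"dz": 0,"fingers": 0.085}

```text
time_s: 24.1
position: [0.4986, -0.0187, 0.1664]
tool_rot: [[-0.268, 0.964, -0.001], [0.964, 0.268, 0.0], [0.0, -0.0, -1.0]]
ft_force: [0.2, 0.3, 0.3]
grip_width: 0.0853
gripper_force: 0.0
```

arm_command:
  deltas:
    - {"rx": 0,"ry": 0,"rz": 0,"dx": -0.04,"dy": -0.0051,"dz": 0,"fingers": 0.085}
    - {"rx": 0,"ry": 0,"rz": 0,"dx": -0.04,"dy": -0.0051,"dz": 0,"fingers": 0.085}
    - {"rx": 0,"ry": 0,"rz": 0,"dx": -0.04,"dy": -0.0051,"dz": 0,"fingers": 0.085}
    - {"rx": 0,"ry": 0,"rz": 0,"dx": -0.04,"dy": -0.0051,"dz": 0,"fingers": 0.085}
    - {"rx": 0,"ry": 0,"rz": 0,"dx": -0.04,"dy": -0.0051,"dz": 0,"fingers": 0.085}
    - {"rx": 0,"ry": 0,"rz": 0,"dx": -0.04,"dy": -0.0051,"dz": 0,"fingers": 0.085}
    - {"rx": 0,"ry": 0,"rz": 0,"dx": -0.04,"dy": -0.0051,"dz": 0,"fingers": 0.085}
    - {"rx": 0,"ry": 0,"rz": 0,"dx": -0.04,"dy": -0.0051,"dz": 0,"fingers": 0.085}
    - {"rx": 0,"ry": 0,"rz": 0,"dx": 0,"dy": 0,"dz": 0.03,"fingers": 0.085}
    - {"rx": 0,"ry": 0,"rz": 0,"dx": 0,"dy": 0,"dz": 0,"fingers": 0.085}
    - {"rx": 0,"ry": 0,"rz": 0,"dx": 0,"dy": 0,"dz": 0,"fingers": 0.085}

```text
time_s: 25.2
position: [0.545, -0.3357, 0.1365]
tool_rot: [[-0.268, 0.963, -0.001], [0.963, 0.268, 0.001], [0.002, -0.001, -1.0]]
ft_force: [-0.6, 0.2, 0.1]
grip_width: 0.0846
gripper_force: 0.0
```

```bash
python3 st.py "(.545,-.336,.04)"
python3 - <<'E'
from h import *
s=env.get_image("side");t=env.get_image("top");o=env.observe();p=np.array(o["position"]);R=np.array(o["tool_rot"])
def mk(I,im,q,off,f,c):
    u=(np.array(proj(im,q))-off)*f+f/2;cv2.circle(I,tuple(int(x) for x in u),1,c,-1)
A=cv2.resize(s["color"][130:205,370:470],None,fx=4,fy=4,interpolation=cv2.INTER_CUBIC)
for z in (0,.09): mk(A,s,(.545,-.336,z),[370,130],4,(0,0,255))
for k in (-1,0,1): mk(A,s,p+R@[0,.0425*k,-.013],[370,130],4,(0,255,0))
C=cv2.resize(s["color"][190:265,200:300],None,fx=4,fy=4,interpolation=cv2.INTER_CUBIC)
B=cv2.resize(t["color"][198:260,190:323],None,fx=6,fy=6,interpolation=cv2.INTER_CUBIC)[:,:800]
B=B[:300]
for c,zs in (((.5195,.0551),(.016,.121)),((.4729,.2189),(.016,.064)),((.4501,.3007),(.016,.060))):
    for z in zs: mk(B,t,(*c,z),[190,198],6,(0,0,255))
B=cv2.copyMakeBorder(B,0,0,0,max(0,800-B.shape[1]),0)
cv2.imwrite("pics/k.png",np.vstack([np.hstack([A,C]),B]))
cv2.imwrite("pics/topraw.png",t["color"])
E
```

```text
25.25 [ 0.5454 -0.3358  0.1376] [-0.2685  0.9633  0.0002  0.9633  0.2685 -0.0001 -0.0002  0.0002 -1.    ] 0.08500491394224531 [-42.1923  35.0447  67.1435   0.004   77.7964 -57.7657]
delta tool [-0.0001 -0.0005  0.0976]
```

View pics/k.png

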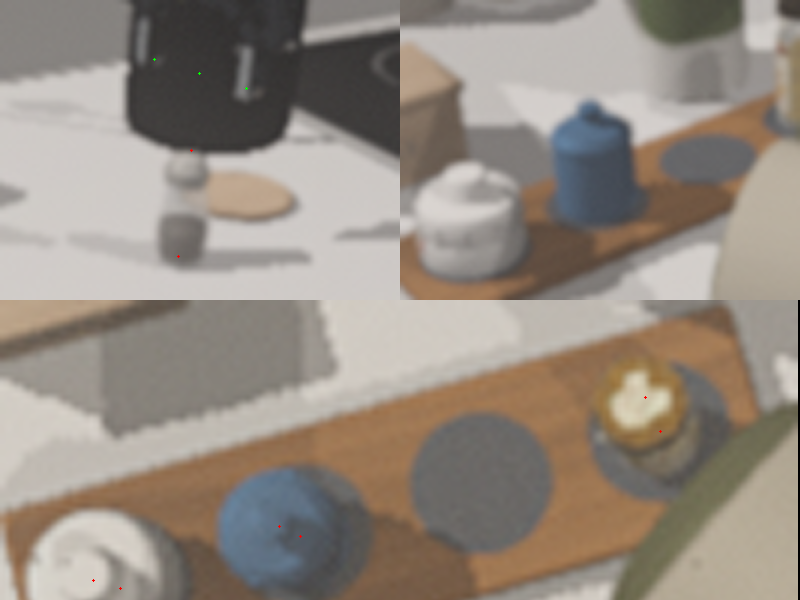

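The shaker is centred under the fingers, with its base at (182,255) against (178,257) predicted. The timer, pot and jar stand on their discs. I descend to the shaker.

arm_command:
  deltas:
    - {"rx": 0,"ry": 0,"rz": 0,"dx": 0,"dy": 0,"dz": 0.04,"fingers": 0.085}
    - {"rx": 0,"ry": 0,"rz": 0,"dx": 0,"dy": 0,"dz": 0.04,"fingers": 0.085}
    - {"rx": 0,"ry": 0,"rz": 0,"dx": 0,"dy": 0,"dz": 0.025,"fingers": 0.085}
    - {"rx": 0,"ry": 0,"rz": 0,"dx": 0,"dy": 0,"dz": 0,"fingers": 0.085}
    - {"rx": 0,"ry": 0,"rz": 0,"dx": 0,"dy": 0,"dz": 0,"fingers": 0.06}
    - {"rx": 0,"ry": 0,"rz": 0,"dx": 0,"dy": 0,"dz": 0,"fingers": 0.045}
    - {"rx": 0,"ry": 0,"rz": 0,"dx": 0,"dy": 0,"dz": 0,"fingers": 0.033}
    - {"rx": 0,"ry": 0,"rz": 0,"dx": 0,"dy": 0,"dz": 0,"fingers": 0.033}
    - {"rx": 0,"ry": 0,"rz": 0,"dx": 0,"dy": 0,"dz": 0,"fingers": 0.033}
    - {"rx": 0,"ry": 0,"rz": 0,"dx": 0,"dy": 0,"dz": 0,"fingers": 0.033}
    - {"rx": 0,"ry": 0,"rz": 0,"dx": 0,"dy": 0,"dz": 0,"fingers": 0.033}

```text
time_s: 26.45
position: [0.5459, -0.337, 0.0341]
tool_rot: [[-0.268, 0.963, 0.003], [0.963, 0.268, -0.002], [-0.003, 0.002, -1.0]]
ft_force: [-1.3, 0.8, 8.2]
grip_width: 0.0376
gripper_force: 44.6
```

arm_command:
  deltas:
    - {"rx": 0,"ry": 0,"rz": 0,"dx": 0,"dy": 0,"dz": -0.01,"fingers": 0.03}
    - {"rx": 0,"ry": 0,"rz": 0,"dx": 0,"dy": 0,"dz": -0.02,"fingers": 0.03}
    - {"rx": 0,"ry": 0,"rz": 0,"dx": 0,"dy": 0,"dz": -0.03,"fingers": 0.03}
    - {"rx": 0,"ry": 0,"rz": 0,"dx": 0,"dy": 0,"dz": -0.04,"fingers": 0.03}
    - {"rx": 0,"ry": 0,"rz": 0,"dx": 0,"dy": 0,"dz": -0.04,"fingers": 0.03}
    - {"rx": 0,"ry": 0,"rz": 0,"dx": 0,"dy": 0,"dz": -0.01,"fingers": 0.03}
    - {"rx": 0,"ry": 0,"rz": 0,"dx": 0,"dy": 0,"dz": 0,"fingers": 0.03}
    - {"rx": 0,"ry": 0,"rz": 0,"dx": 0,"dy": 0,"dz": 0,"fingers": 0.03}
  squeeze: 55

```text
time_s: 27.25
position: [0.5447, -0.3359, 0.1806]
tool_rot: [[-0.268, 0.964, -0.002], [0.964, 0.268, 0.001], [0.002, -0.001, -1.0]]
ft_force: [-0.4, -0.4, -1.6]
grip_width: 0.0374
gripper_force: 54.5
```

```bash
python3 st.py "(.4966,.1374,.184)"
python3 - <<'E'
from h import *
s=env.get_image("side");o=env.observe();p=np.array(o["position"]);R=np.array(o["tool_rot"])
A=cv2.resize(s["color"][110:200,370:470],None,fx=5,fy=5,interpolation=cv2.INTER_CUBIC)
for k in (-1,0,1):
  for z in (.034,-.056):
    u=(proj(s,p+R@[.02*k,0,z])-[370,110])*5+2;cv2.circle(A,tuple(int(x) for x in u),2,(0,0,255),-1)
B=s["color"][110:310,200:330]
cv2.imwrite("pics/l.png",A)
E
```

```text
27.3 [ 0.5446 -0.3359  0.1801] [-0.2676  0.9635 -0.0024  0.9635  0.2676  0.0022  0.0027 -0.0017 -1.    ] 0.037312770217631325 [-42.2464  33.0809  63.504   -0.      83.601  -57.7687]
delta tool [ 0.4689  0.0804 -0.0028]
```

View pics/l.png

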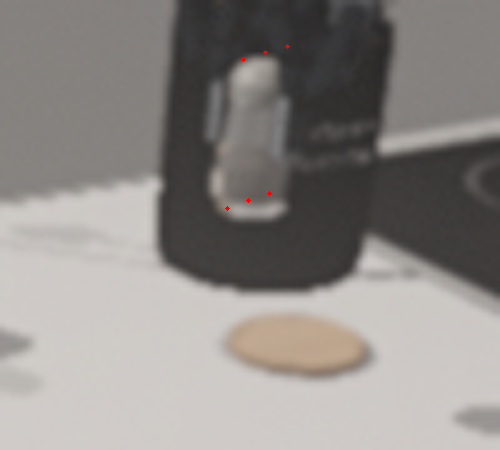

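arm_command:
  deltas:
    - {"rx": 0,"ry": 0,"rz": 0,"dx": 0.039,"dy": 0.0069,"dz": -0.01,"fingers": 0.03}
    - {"rx": 0,"ry": 0,"rz": 0,"dx": 0.039,"dy": 0.0069,"dz": -0.01,"fingers": 0.03}
    - {"rx": 0,"ry": 0,"rz": 0,"dx": 0.039,"dy": 0.0069,"dz": 0,"fingers": 0.03}
    - {"rx": 0,"ry": 0,"rz": 0,"dx": 0.039,"dy": 0.0069,"dz": 0,"fingers": 0.03}
    - {"rx": 0,"ry": 0,"rz": 0,"dx": 0.039,"dy": 0.0069,"dz": 0,"fingers": 0.03}
    - {"rx": 0,"ry": 0,"rz": 0,"dx": 0.039,"dy": 0.0069,"dz": 0,"fingers": 0.03}
    - {"rx": 0,"ry": 0,"rz": 0,"dx": 0.039,"dy": 0.0069,"dz": 0,"fingers": 0.03}
    - {"rx": 0,"ry": 0,"rz": 0,"dx": 0.039,"dy": 0.0069,"dz": 0,"fingers": 0.03}
    - {"rx": 0,"ry": 0,"rz": 0,"dx": 0.039,"dy": 0.0069,"dz": 0,"fingers": 0.03}
    - {"rx": 0,"ry": 0,"rz": 0,"dx": 0.039,"dy": 0.0069,"dz": 0,"fingers": 0.03}
    - {"rx": 0,"ry": 0,"rz": 0,"dx": 0.039,"dy": 0.0069,"dz": 0,"fingers": 0.03}
    - {"rx": 0,"ry": 0,"rz": 0,"dx": 0.039,"dy": 0.0069,"dz": 0,"fingers": 0.03}

```text
time_s: 28.55
position: [0.4989, 0.1382, 0.2007]
tool_rot: [[-0.268, 0.964, -0.002], [0.964, 0.268, -0.0], [0.001, -0.002, -1.0]]
ft_force: [1.1, -0.1, -1.0]
grip_width: 0.0375
gripper_force: 54.6
```

arm_command:
  deltas:
    - {"rx": 0,"ry": 0,"rz": 0,"dx": 0,"dy": 0,"dz": 0,"fingers": 0.03}
    - {"rx": 0,"ry": 0,"rz": 0,"dx": 0,"dy": 0,"dz": 0,"fingers": 0.03}
    - {"rx": 0,"ry": 0,"rz": 0,"dx": 0,"dy": 0,"dz": 0,"fingers": 0.03}
    - {"rx": 0,"ry": 0,"rz": 0,"dx": 0,"dy": 0,"dz": 0.035,"fingers": 0.03}
    - {"rx": 0,"ry": 0,"rz": 0,"dx": 0,"dy": 0,"dz": 0.035,"fingers": 0.03}
    - {"rx": 0,"ry": 0,"rz": 0,"dx": 0,"dy": 0,"dz": 0.035,"fingers": 0.03}
    - {"rx": 0,"ry": 0,"rz": 0,"dx": 0,"dy": 0,"dz": 0.03,"fingers": 0.03}
    - {"rx": 0,"ry": 0,"rz": 0,"dx": 0,"dy": 0,"dz": 0,"fingers": 0.03}
    - {"rx": 0,"ry": 0,"rz": 0,"dx": 0,"dy": 0,"dz": 0,"fingers": 0.03}

```text
time_s: 29.45
position: [0.5002, 0.1359, 0.0673]
tool_rot: [[-0.266, 0.964, -0.0], [0.964, 0.266, -0.0], [-0.0, -0.0, -1.0]]
ft_force: [0.8, 0.4, 0.3]
grip_width: 0.0368
gripper_force: 54.9
```

```bash
python3 st.py "(.499,.1381,.0504)"
```

```text
29.5 [0.5007 0.1361 0.0681] [-0.2668  0.9638  0.002   0.9638  0.2668  0.     -0.0005  0.0019 -1.    ] 0.03711782854583954 [  2.1252  29.1993  92.8188  -0.0025  57.8681 -13.3466]
delta tool [ 0.0023 -0.0011  0.0177]
```

arm_command:
  deltas:
    - {"rx": 0,"ry": 0,"rz": 0,"dx": 0.002,"dy": -0.001,"dz": 0.01,"fingers": 0.03}
    - {"rx": 0,"ry": 0,"rz": 0,"dx": 0,"dy": 0,"dz": 0.007,"fingers": 0.03}
    - {"rx": 0,"ry": 0,"rz": 0,"dx": 0,"dy": 0,"dz": 0,"fingers": 0.03}
    - {"rx": 0,"ry": 0,"rz": 0,"dx": 0,"dy": 0,"dz": 0,"fingers": 0.03}
    - {"rx": 0,"ry": 0,"rz": 0,"dx": 0,"dy": 0,"dz": 0,"fingers": 0.045}
    - {"rx": 0,"ry": 0,"rz": 0,"dx": 0,"dy": 0,"dz": 0,"fingers": 0.085}
    - {"rx": 0,"ry": 0,"rz": 0,"dx": 0,"dy": 0,"dz": 0,"fingers": 0.085}
    - {"rx": 0,"ry": 0,"rz": 0,"dx": 0,"dy": 0,"dz": 0,"fingers": 0.085}
    - {"rx": 0,"ry": 0,"rz": 0,"dx": 0,"dy": 0,"dz": -0.02,"fingers": 0.085}
    - {"rx": 0,"ry": 0,"rz": 0,"dx": 0,"dy": 0,"dz": -0.05,"fingers": 0.085}
    - {"rx": 0,"ry": 0,"rz": 0,"dx": 0,"dy": 0,"dz": -0.05,"fingers": 0.085}
    - {"rx": 0,"ry": 0,"rz": 0,"dx": 0,"dy": 0,"dz": -0.02,"fingers": 0.085}

```text
time_s: 30.7
position: [0.4994, 0.1385, 0.1943]
tool_rot: [[-0.268, 0.963, 0.007], [0.963, 0.268, 0.0], [-0.002, 0.007, -1.0]]
ft_force: [-0.9, 0.8, -0.5]
grip_width: 0.085
gripper_force: 0.0
```

arm_command:
  deltas:
    - {"rx": 0,"ry": 0,"rz": 0,"dx": -0.04,"dy": -0.01,"dz": 0,"fingers": 0.085}
    - {"rx": 0,"ry": 0,"rz": 0,"dx": -0.04,"dy": -0.01,"dz": 0,"fingers": 0.085}
    - {"rx": 0,"ry": 0,"rz": 0,"dx": -0.04,"dy": -0.01,"dz": 0,"fingers": 0.085}
    - {"rx": 0,"ry": 0,"rz": 0,"dx": -0.04,"dy": -0.01,"dz": 0,"fingers": 0.085}
    - {"rx": 0,"ry": 0,"rz": 0,"dx": -0.04,"dy": -0.01,"dz": 0,"fingers": 0.085}
    - {"rx": 0,"ry": 0,"rz": 0,"dx": -0.04,"dy": -0.01,"dz": 0,"fingers": 0.085}
    - {"rx": 0,"ry": 0,"rz": 0,"dx": -0.04,"dy": -0.01,"dz": 0,"fingers": 0.085}
    - {"rx": 0,"ry": 0,"rz": 0,"dx": -0.04,"dy": -0.01,"dz": 0,"fingers": 0.085}
    - {"rx": 0,"ry": 0,"rz": 0,"dx": -0.04,"dy": -0.01,"dz": 0,"fingers": 0.085}
    - {"rx": 0,"ry": 0,"rz": 0,"dx": -0.04,"dy": -0.01,"dz": 0,"fingers": 0.085}
    - {"rx": 0,"ry": 0,"rz": 0,"dx": -0.04,"dy": -0.01,"dz": 0,"fingers": 0.085}
    - {"rx": 0,"ry": 0,"rz": 0,"dx": -0.03,"dy": -0.01,"dz": 0,"fingers": 0.085}

```text
time_s: 31.9
position: [0.5081, -0.349, 0.1894]
tool_rot: [[-0.267, 0.964, -0.0], [0.964, 0.267, -0.0], [0.0, -0.0, -1.0]]
ft_force: [-0.2, 0.2, 1.2]
grip_width: 0.0849
gripper_force: 0.0
```

Run:
```python
from h import *
s=env.get_image("side");t=env.get_image("top")
cv2.imwrite("pics/s_end.png",s["color"]);cv2.imwrite("pics/t_end.png",t["color"])
def mk(I,im,q,off,f,c):
    u=(np.array(proj(im,q))-off)*f+f/2;cv2.circle(I,tuple(int(x) for x in u),1,c,-1)
def ring(I,im,c,r,z,off,f,col):
    a=np.linspace(0,2*np.pi,60);pts=np.array([(proj(im,(c[0]+r*np.cos(k),c[1]+r*np.sin(k),z))-off)*f+f/2 for k in a]);cv2.polylines(I,[pts.astype(int)],True,col,1)
B=cv2.resize(t["color"][198:262,190:323],None,fx=6,fy=6,interpolation=cv2.INTER_CUBIC)[:,:800]
pads=[(.4501,.3007),(.4729,.2189),(.4962,.1370),(.5195,.0551)]
for c,h,r in zip(pads,(.016+.044,.016+.048,.016+.09,.016+.105),(.031,.026,.017,.0205)):
    ring(B,t,c,.033,.016,[190,198],6,(0,255,0)); ring(B,t,c,r,h,[190,198],6,(0,0,255))
cv2.imwrite("pics/n.png",B)
print(env.observe()["position"],env.observe()["time_s"])
```

```text
[ 0.50759219 -0.3502318   0.18888612] 32.0
```

View pics/n.png

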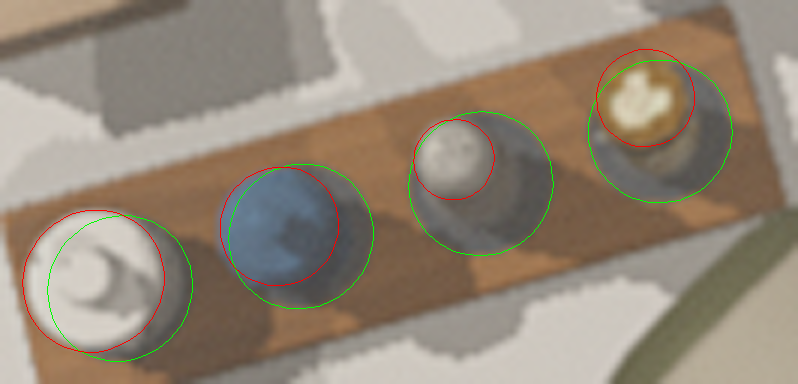

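The top view shows all four on their discs in the right order. The timer (95,282) and shaker (455,160) match the predicted rings. The pot and jar are about 2 to 3 mm off towards the robot. I use the last picture to check this against the side camera.

Run:
```python
from h import *
s=env.get_image("side")
x0,y0,f=195,165,6
B=cv2.resize(s["color"][y0:y0+98,x0:x0+132],None,fx=f,fy=f,interpolation=cv2.INTER_CUBIC)
def ring(c,r,z,col):
    a=np.linspace(0,2*np.pi,80);pts=np.array([(proj(s,(c[0]+r*np.cos(k),c[1]+r*np.sin(k),z))-[x0,y0])*f+f/2 for k in a]);cv2.polylines(B,[pts.astype(int)],True,col,1)
pads=[(.4451,.3028),(.4678,.2212),(.4910,.1403),(.5145,.0586)]
for c,h,r,rb in zip(pads,(.044,.048,.09,.105),(.031,.026,.017,.0205),(.031,.025,.022,.0205)):
    ring(c,.033,.016,(0,255,0));ring(c,r,.016+h,(0,0,255));ring(c,rb,.016,(255,0,255))
cv2.imwrite("pics/o.png",B)
```

```text
(no output)
```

View pics/o.png

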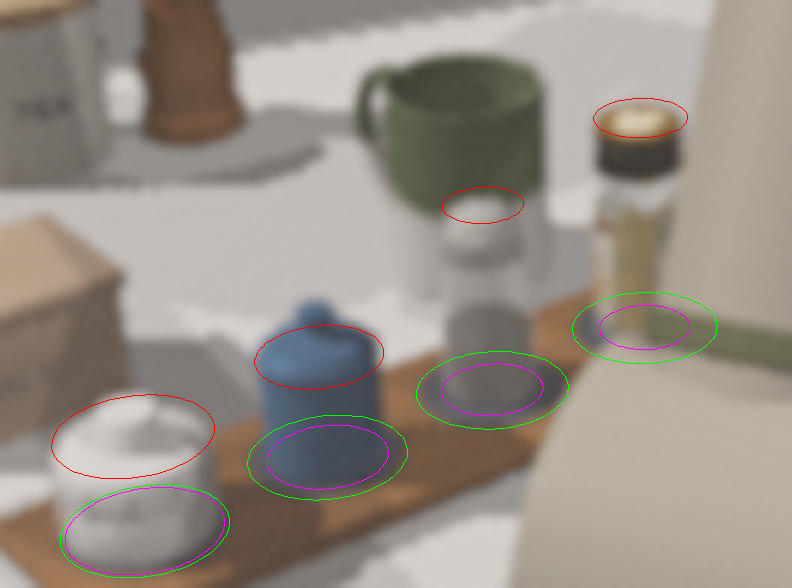

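The side view agrees: all four stand upright inside their discs. The tallest is by the mug, the worst offset is about 3 mm, and the mug and box have not moved. I hand in.

```bash
python3 -c "
from rig import env
print(env.close_job())"
```

```text
the job is handed in; nothing more can be done
None
```

I handed the job in at about 32 s of the 104 s allowed: from the mug end the discs hold jar, shaker, pot and timer, all upright, with the pot and jar about 3 mm off centre (left uncorrected), the timer and shaker closer, and the mug and salt box not touched.

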